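# Fill the paint-jar caddy and open the tall jar

## Task

On this desk, put the two loose square paint jars, the tall one and the short one, into the two empty wells of the four-well caddy (either jar in either well), pressed fully down and upright, with the tall jar's cap still on. Then, with the well bracing the tall jar, unscrew its tight cap anticlockwise until it comes free, lift it straight up, and finish still holding it level and still, a centimetre or two above the open mouth and touching nothing else. Never lay a jar on its side, leave both jars seated, and leave the stored jars and the other things on the desk where they are.

Things in the scene. Friction and masses are not known exactly. Their poses are not given: they have to be found in the camera images.
- caddy: Red painted wooden caddy fixed to the desk: a slab 168 x 168 mm, 22 mm high, with four square wells in a 2 x 2 grid at x, y = +-42 mm in its frame (pitch 84 mm). Each well is 56 x 56 mm, 16 mm deep, its edges chamfered by 3 mm. Origin: centre of the underside; x and y run along its sides, z up. Two wells hold stored jars, two are empty.
- pad1: Black rubber pad, 53 x 53 x 2 mm, fixed on the floor of one of the two empty wells. Origin: centre of its underside, i.e. on the well floor (6 mm above the desk); its top, on which a seated jar stands, is 2 mm higher. x and y run along the well's sides.
- pad2: The same rubber pad in the other empty well.
- tall_jar: Tall loose jar, white plastic, 0.18 to 0.31 kg, body 50 x 50 mm square and 50 mm high, then a round neck 40 mm wide; 80 mm high with its cap. Origin: centre of the underside; x and y along its sides, z up. It can be lifted by its cap. On the bare desk it spins along with its cap; in a well it can turn by at most about 0.13 rad.
- cap: Black ribbed plastic twist-off cap of the tall jar, 40 g, 56 mm across (58 mm over the ribs, which are for looks only), 22 mm high, 58 to 80 mm above the jar's underside when on; below it 8 mm of bare neck above the square shoulder. Origin: centre of its lower edge, z up. At the start cap x is 0 to 0.1 rad anticlockwise of jar x. For turning see point cap_top.
- mouth (a point): Centre of the tall jar's mouth, 79 mm above the jar's underside: the top of its springy seal once the cap is off (76 mm with the cap on).
- cap_top (a point): Centre of the cap's top face, 22 mm above its lower edge. Two lugs hold the cap down, the seal pushes it up with 20 N: turning takes 0.2 to 0.5 N m. It turns anticlockwise seen from above without rising; the lugs let go when cap x is about 60 degrees from jar x, 90 is best, a stop blocks it at about 115 (and clockwise at once). Once free it lifts straight off.
- short_jar: Short loose jar, white plastic, 0.13 to 0.22 kg, 50 x 50 mm square body 30 mm high, with a fixed round black ribbed cap, 40 mm across, from 32 to 54 mm above the underside. Origin: centre of the underside; x and y along its sides, z up. Can be lifted by its cap.
- stored1: Short jar, same shape as short_jar, already standing in a well of the caddy; leave it there. Origin: centre of the underside.
- stored2: Another such jar in another well; leave it there. Origin: centre of the underside.
- calculator: Black pocket calculator lying on the desk, 135 x 75 x 16 mm; bystander. Origin: centre of the underside.
- notebook: Spiral notebook lying on the desk, 150 x 105 x 13 mm; bystander. Origin: centre of the underside.
- tape_roll: Roll of paper tape lying flat, 68 mm across, 18 mm high; bystander. Origin: centre of the underside.
- mug: White mug, 76 mm across, 85 mm high, handle at its +y side; bystander. Origin: centre of the underside.
- eraser: White eraser, 45 x 20 x 12 mm; bystander. Origin: centre of the underside.
- sharpener: Metal pencil sharpener, 26 x 16 x 12 mm; bystander. Origin: centre of the underside.
Things that resemble listed ones, but are neither listed nor needed, are in the scene too. There is more than one size of the caddy; the one meant has the size given above.

How it is judged:
By the outcome, as a careful person would: the job done as asked, in the order asked, and still so for the second after the job is handed in, while the arm keeps its last pose, push and grip.
It also fails if it takes over 58 s, if anything falls off the work surface, if the arm or the gripper's body presses on something with over 40 N, if the wrist force passes 120 N, or if a joint passes its speed limit or range.

## Robot

A 7-joint arm with a two-finger parallel gripper is mounted at the origin on the work surface. World frame = base frame: x ahead of the robot, y to its left, z up, the work surface at z = 0. Lengths are in m, angles in rad, forces in N, time in s.
With the tool pointing down it reaches from about 0.4 to 0.925 m from the base axis. Payload 4.1 kg.
Tool frame: the origin (TCP) lies between the finger pads; the fingertips stand 14 mm ahead of it and the grasp point (between the pads) lies 5 mm behind it; z points along the fingers, y is the line along which they close (so a half turn about z gives the same grasp; the last joint's range is limited). The gripper opens to 85 mm and grips with 20 to 120 N. Pads are 22 mm wide; open, the fingers measure 114 mm over their backs; the gripper's body (76 mm by 85 mm) begins 54 mm behind the grasp point. The pads swing forward as they close: fully open they stand 13 mm farther back than shut.
Start: joints at [1.015, 0.398, 0.045, 1.537, -0.019, 1.207, -0.051], TCP at [0.287, -0.583, 0.245] pointing down, gripper open.
Joint ranges: [-2.82, 2.82], [-0.49, 2.23], [-1.37, 1.46], [0, 2.46], [-1.36, 4.5], [0.23, 2], [-2.94, 2.94]. Speed limits (rad/s): [2.57, 2.57, 3.14, 3.14, 3.14, 3.14, 3.14].

## Interface

Orientations are given as a unit quaternion [x, y, z, w].
In Python, from workcell import arm, imaging, regions_of gives the robot as it stands. The module is installed in compiled form; this text tells all that it offers.
- The arm moves only by the tool apply_moves, never from a script. Its argument "deltas" is one flat list of numbers, 5 for each row, row after row: the shift along the tool's x, y, z in m, then the turn about the tool's z in rad, then the opening, from -1 (shut) to 1 (fully open). A call has 1 to 20 rows; each row is the pose to reach, as a shift and turn from the pose commanded when the call began, along the tool's axes at that moment; what a row does not reach only later rows make up. A row lasts 1/12 s, in which the tool goes at most 41.7 mm and 7.16 degrees, less where a joint would pass 70% of its speed; a pose out of reach is approached as far as the arm can. A call with a gripper value outside its range is refused whole. The fingers move at their own pace and stop on an object; "grip_force" is the grip in N (left out, the last holds). Time passes only in rows, so rows that repeat a pose let the fingers close. It gives the time, the measured TCP pose, the force, the opening and the grip force at its end, in the units of the state.
- arm.read_state(): the state, without advancing time (a new reading comes with each control period).
- imaging.snapshot(name): name is "scene" or "side" or "wrist"; returns the picture (420x560x3 uint8, blue, green, red); there is no depth.
- imaging.camera_info(name): a dict with "fx", "fy", "cx", "cy" (pixels), "k1" (the pictures are not rectified: a ray, as slopes to the right and down, at radius r is drawn at 1 + k1 r^2 times it, then the intrinsics apply), "R" (3x3) and "t" (3): a world point X has camera coordinates R X + t. Camera axes: x right, y down, z forward; pixel columns grow to the right and rows downward; lengths in m; the calibration is good to about 2 mm. A picture is of the moment at which its call begins: read the wrist's pose just before it. camera_info takes no time and is no camera call; for the wrist camera it gives the pose at the moment of the call.
- arm.close_job(): hands the job in; it is judged then, once.
Trained networks look in the newest picture that a camera, given by its name, has taken for a name from the list of things; names that differ only in an ending like _2 or _b are one class to them, and where a whole thing is asked for, a point or a joint stands for the part that bears it (a point fixed in the world has none). Each returns a list of dicts, best first, with "confidence" (0 to 1); they miss things now and then, are a little off and sometimes report something else, mostly with a low value. They report only what shows in the picture. A call takes as long as a camera call. They do not tell look-alikes from the thing itself.
- regions_of(target, camera): "mask" (420x560 bool, what is visible of it) and "uv" ([column, row] in pixels, amid what is visible of it).
The state is a dict: "time_s": time; "joints": joint angles; "qd": joint speeds; "joint_efforts": joint torques, N m; "tcp_pos": TCP position; "eef_rot": TCP orientation; "ft_force": force on the tool from outside, world axes, zero at the start; "ft_torque": the same for the moment, N m; "width": opening from 0.0 (shut) to 1.0 (fully open); "grasp_force": force on a finger pad.
Only numpy, scipy, OpenCV 4.12 (cv2) and the standard library are available. Lean on these libraries where they do the work, as an engineer would, in place of code of your own. Each camera call takes 0.05 s, during which the arm holds its last target. There are 200 camera calls.

## Working session

There is one attempt and no reset: what is moved stays moved. The work goes in short steps, Python scripts to look and compute and a tool call to move; the robot and the scene stay as the last step left them, time stands still between calls to the robot, and variables do not carry over. Pictures are saved under pics/ and viewed, at most 10 in all, crops included, and the job is handed in when it is done.

Besides the shell and the picture viewer there is one more tool, called after "Emit:" as a command line: name --argument value ..., lists and objects as JSON in quotes. apply_moves: Moves the arm, as the interface text tells. Its arguments: {"type":"object","properties":{"deltas":{"type":"array","items":{"type":"number"}},"grip_force":{"type":"number"}},"required":["deltas"]}

```bash
mkdir -p pics; python3 - <<'E'
from workcell import arm, imaging, regions_of
import cv2,numpy as np
s=arm.read_state();print({k:np.round(v,3).tolist() for k,v in s.items()})
for c in["scene","side"]:
    im=imaging.snapshot(c);cv2.imwrite(f"pics/{c}0.png",im)
    i=imaging.camera_info(c);print(c,{k:np.round(v,4).tolist() for k,v in i.items()}, 'campos',-np.array(i['R']).T@i['t'])
    for n in["caddy","tall_jar","short_jar","cap","pad1","stored1"]:
        print(n,[(round(r['confidence'],2),np.round(r['uv']).tolist(),int(r['mask'].sum())) for r in regions_of(n,c)])
i=imaging.camera_info("wrist");print({k:np.round(v,4).tolist() for k,v in i.items()})
E
```

```text
{'time_s': 0.0, 'joints': [1.015, 0.399, 0.045, 1.538, -0.019, 1.207, -0.051], 'qd': [0.0, -0.001, -0.0, 0.001, 0.001, 0.0, 0.0], 'joint_efforts': [-0.0, -47.513, 1.365, -25.422, 0.012, 0.009, 0.0], 'tcp_pos': [0.286, -0.583, 0.244], 'eef_rot': [0.974, 0.226, -0.0, -0.001], 'ft_force': [0.328, 0.319, 0.377], 'ft_torque': [-0.036, 0.01, -0.026], 'grasp_force': 0.0, 'width': 1.0}
scene {'fx': 398.8829, 'fy': 398.8829, 'cx': 284.2671, 'cy': 206.6292, 'k1': -0.0507, 'R': [[-0.0536, 0.9986, -0.0001], [0.7814, 0.0419, -0.6226], [-0.6217, -0.0334, -0.7825]], 't': [-0.0592, -0.371, 1.4518]} campos [1.18934555 0.12314331 0.90500405]
caddy [(0.93, [309.0, 172.0], 1149), (0.59, [255.0, 224.0], 1969)]
tall_jar [(0.52, [354.0, 282.0], 1283), (0.41, [257.0, 226.0], 2147)]
short_jar [(0.98, [171.0, 194.0], 407)]
cap [(0.58, [370.0, 223.0], 379)]
pad1 [(0.83, [275.0, 235.0], 293), (0.57, [265.0, 209.0], 240)]
stored1 [(0.89, [242.0, 238.0], 445), (0.79, [232.0, 215.0], 375)]
side {'fx': 514.9108, 'fy': 514.9108, 'cx': 268.3639, 'cy': 207.5462, 'k1': -0.1156, 'R': [[-0.766, -0.6428, 0.0022], [-0.4143, 0.491, -0.7664], [0.4915, -0.588, -0.6424]], 't': [0.4657, 0.242, 1.0584]} campos [-0.06317964  0.80285266  0.86429229]
caddy [(0.73, [280.0, 216.0], 1978), (0.6, [318.0, 284.0], 2228)]
tall_jar [(0.66, [194.0, 274.0], 527)]
short_jar [(0.64, [366.0, 173.0], 474)]
cap [(0.61, [187.0, 257.0], 514), (0.55, [192.0, 276.0], 575)]
pad1 [(0.8, [265.0, 217.0], 193), (0.54, [295.0, 220.0], 201)]
stored1 [(0.8, [277.0, 190.0], 419), (0.78, [307.0, 197.0], 432), (0.69, [276.0, 154.0], 724)]
{'fx': 336.8771, 'fy': 336.8771, 'cx': 278.7551, 'cy': 205.5915, 'k1': -0.0041, 'R': [[0.4415, -0.8972, -0.0009], [-0.8578, -0.4224, 0.2929], [-0.2632, -0.1285, -0.9561]], 't': [-0.6513, -0.0384, 0.3801]}
```

View pics/scene0.png

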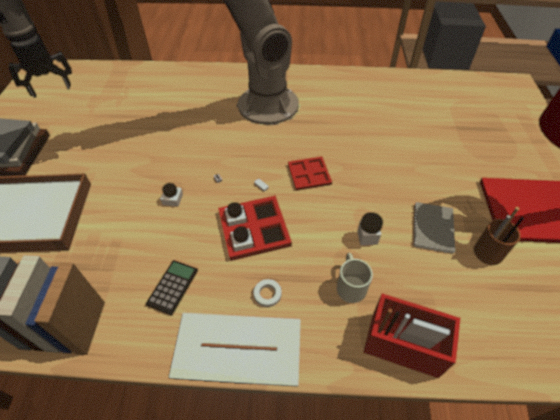

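View pics/side0.png

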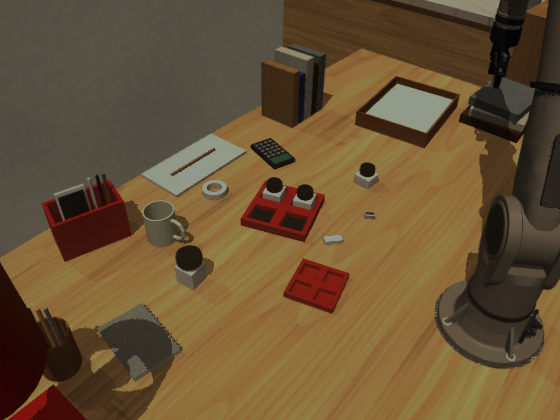

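The target caddy is at scene (255,225) / side (283,210). The smaller empty one at scene (309,172) / side (317,285) is the look-alike. The tall jar is at scene (370,228) / side (190,265), not the mug at (354,282). The loose short jar is at scene (171,194) / side (366,175); the jars at scene (235,212) and (241,237) are the stored ones. The empty wells are at scene (265,209) and (275,235).

```bash
cat > h.py <<'E'
from workcell import arm, imaging, regions_of
import cv2,numpy as np
from scipy.spatial.transform import Rotation as Rot
def ray(i,uv):
    K=np.array([[i['fx'],0,i['cx']],[0,i['fy'],i['cy']],[0,0,1]])
    p=cv2.undistortPoints(np.array([[uv]],float),K,np.array([i['k1'],0,0,0,0.]))[0,0]
    R=np.array(i['R']);return -R.T@np.array(i['t']),R.T@np.array([p[0],p[1],1])
def atz(i,uv,z):
    o,d=ray(i,uv);return o+d*(z-o[2])/d[2]
def proj(i,X):
    K=np.array([[i['fx'],0,i['cx']],[0,i['fy'],i['cy']],[0,0,1]])
    return cv2.projectPoints(np.array(X,float).reshape(-1,1,3),cv2.Rodrigues(np.array(i['R']))[0],np.array(i['t'],float),K,np.array([i['k1'],0,0,0,0.]))[0][:,0]
def tool(s=None):
    s=s or arm.read_state();return Rot.from_quat(s['eef_rot']),np.array(s['tcp_pos'])
def delta(X,s=None):
    r,p=tool(s);return r.inv().apply(np.array(X)-p)
E
python3 - <<'E'
from h import *
sc=imaging.camera_info("scene");si=imaging.camera_info("side");np.set_printoptions(precision=4,suppress=True)
for n,a,b,z in[("tallcap",(371,222),(189,258),.07),("shortcap",(170,189),(368,170),.043),("well_a",(265,209),(295,222),.008),("well_b",(275,235),(264,215),.008),("st1",(235,211),(304,192),.054),("st2",(240,234),(274,185),.054),
 ("cTL",(219,207),(268,183),.022),("cTR",(268,196),(0,0),.022),("cBR",(291,243),(0,0),.022),("cBL",(229,256),(0,0),.022),("mug",(354,280),(162,225),.04),("short_small",(309,172),(317,284),.022)]:
    print(n,atz(sc,a,z),atz(si,b,z))
r,p=tool();w=imaging.camera_info("wrist");R=np.array(w['R'])
print('cam in tool',r.inv().apply(-R.T@w['t']-p),'fwd',r.inv().apply(R[2]),'right',r.inv().apply(R[0]), 'tool x',r.apply([1,0,0]),'y',r.apply([0,1,0]))
E
```

```text
tallcap [0.5649 0.3156 0.07  ] [0.5665 0.3159 0.07  ]
shortcap [ 0.4573 -0.2452  0.043 ] [ 0.4596 -0.2472  0.043 ]
well_a [0.4882 0.0303 0.008 ] [0.5047 0.0193 0.008 ]
well_b [0.5765 0.065  0.008 ] [0.5815 0.0489 0.008 ]
st1 [ 0.5354 -0.0455  0.054 ] [ 0.527  -0.0444  0.054 ]
st2 [ 0.6097 -0.0227  0.054 ] [ 0.6039 -0.0177  0.054 ]
cTL [ 0.499 -0.099  0.022] [ 0.6483 -0.0465  0.022 ]
cTR [0.4511 0.0364 0.022 ] [ 2.8433 -0.376   0.022 ]
cBR [0.6093 0.1098 0.022 ] [ 2.8433 -0.376   0.022 ]
cBL [ 0.6579 -0.0482  0.022 ] [ 2.8433 -0.376   0.022 ]
mug [0.72   0.2672 0.04  ] [0.721  0.2634 0.04  ]
short_small [0.3494 0.1533 0.022 ] [0.3345 0.1617 0.022 ]
cam in tool [ 0.0749  0.0016 -0.1287] fwd [-0.2929 -0.0009  0.9561] right [0.0004 1.     0.0011] tool x [0.8974 0.4412 0.    ] y [ 0.4412 -0.8974  0.0001]
```

Emit:
apply_moves --deltas '[0.494,-0.429,-0.056,0.114,1,0.494,-0.429,-0.056,0.114,1,0.494,-0.429,-0.056,0.114,1,0.494,-0.429,-0.056,0.114,1,0.494,-0.429,-0.056,0.114,1,0.494,-0.429,-0.056,0.114,1,0.494,-0.429,-0.056,0.114,1,0.494,-0.429,-0.056,0.114,1,0.494,-0.429,-0.056,0.114,1,0.494,-0.429,-0.056,0.114,1,0.494,-0.429,-0.056,0.114,1,0.494,-0.429,-0.056,0.114,1,0.494,-0.429,-0.056,0.114,1,0.494,-0.429,-0.056,0.114,1,0.494,-0.429,-0.056,0.114,1,0.494,-0.429,-0.056,0.114,1,0.494,-0.429,-0.056,0.114,1,0.494,-0.429,-0.056,0.114,1,0.494,-0.429,-0.056,0.114,1]'

```text
time_s: 2.28
tcp_pos: [0.5406, 0.0186, 0.3011]
eef_rot: [0.985, 0.17, -0.0, 0.0]
ft_force: [0.3, -0.9, 0.3]
width: 1.0
grasp_force: 0.0
```

```bash
cat > look.py <<'E'
import sys
from h import *
np.set_printoptions(precision=4,suppress=True)
def look(fn):
    s=arm.read_state();i=imaging.camera_info("wrist");im=imaging.snapshot("wrist");cv2.imwrite(f"pics/{fn}.png",im)
    r,p=tool(s);print('t',s['time_s'],'tcp',p,'yaw x',np.degrees(np.arctan2(*r.apply([1,0,0])[1::-1])),'j',np.round(s['joints'],2))
    np.savez(fn,**{k:np.array(v) for k,v in i.items()})
    return i,im
E
python3 - <<'E'
from look import *
i,im=look("w1")
for n,z in[("caddy",.022),("pad1",.008),("stored1",.054),("tall_jar",.04),("short_jar",.043)]:
    for r in regions_of(n,"wrist"):
        c=cv2.findContours(r['mask'].astype(np.uint8),0,1)[0];c=max(c,key=len)
        q=cv2.boxPoints(cv2.minAreaRect(c)); w=np.array([atz(i,x,z)[:2] for x in q])
        e=w[1]-w[0]; print(n,round(r['confidence'],2),r['uv'],w.mean(0),'sides',np.linalg.norm(e),np.linalg.norm(w[2]-w[1]),'ang',np.degrees(np.arctan2(e[1],e[0]))%90)
E
```

```text
t 2.2833 tcp [0.5406 0.0186 0.3011] yaw x 19.61079311408651 j [ 0.22  0.18 -0.38  1.71  0.07  1.26 -1.41]
caddy 0.76 [123.2, 252.6] [0.3509 0.1533] sides 0.11490526905402197 0.11736249914883841 ang 19.65186125072026
caddy 0.72 [290.6, 154.2] [0.5567 0.0019] sides 0.1690034432725371 0.1666426611389815 ang 16.812414706413293
caddy 0.41 [334.4, 302.6] [ 0.3862 -0.1189] sides 0.015642203597378536 0.031065916126132534 ang 35.7013563931588
pad1 0.75 [259.1, 190.5] [0.5015 0.0296] sides 0.05201261025641827 0.051917406786310814 ang 19.63524707971108
pad1 0.65 [258.6, 124.8] [0.5816 0.0573] sides 0.05258328239631703 0.0520992066971342 ang 19.627368455798518
stored1 0.9 [327.9, 193.8] [ 0.534  -0.0436] sides 0.05433932902039519 0.048642528607149786 ang 19.26276782622685
stored1 0.7 [328.6, 124.4] [ 0.609  -0.0181] sides 0.048793802943843285 0.04897522669303772 ang 18.70886991512765
tall_jar 0.57 [51.9, 57.3] [0.5735 0.2916] sides 0.05373144018073455 0.045628515809330236 ang 5.170533454142386
tall_jar 0.39 [17.9, 53.7] [0.5705 0.3207] sides 0.03954134170218588 0.06157921736671607 ang 19.450391013427463
```

The wrist measurements agree with the given sizes: caddy 169 mm, look-alike 116 mm, pads 52 mm with an 85 mm pitch, yaw about 19.5°. Next is a look above the short jar.

Emit:
apply_moves --deltas '[-0.166,0.222,0.08,0,1,-0.166,0.222,0.08,0,1,-0.166,0.222,0.08,0,1,-0.166,0.222,0.08,0,1,-0.166,0.222,0.08,0,1,-0.166,0.222,0.08,0,1,-0.166,0.222,0.08,0,1,-0.166,0.222,0.08,0,1,-0.166,0.222,0.08,0,1,-0.166,0.222,0.08,0,1]'

```text
time_s: 3.42
tcp_pos: [0.4592, -0.2452, 0.2214]
eef_rot: [0.985, 0.17, 0.0, -0.0]
ft_force: [-0.3, 0.2, 0.0]
width: 1.003
grasp_force: 0.0
```

```bash
python3 - <<'E'
from look import *
i,im=look("w2")
for n in ["short_jar","cap"]:
    for r in regions_of(n,"wrist"): print(n,round(r['confidence'],2),r['uv'],r['mask'].sum())
u=proj(i,[.459,-.246,.03])[0].astype(int);print(u)
x,y=max(u[0]-90,0),max(u[1]-90,0)
cv2.imwrite("pics/w2c.png",cv2.resize(im[y:y+180,x:x+180],None,fx=3,fy=3,interpolation=2));print(x,y)
E
```

```text
t 3.4167 tcp [ 0.4592 -0.2452  0.2214] yaw x 19.60205725581577 j [ 0.57  0.19 -0.18  1.87  0.04  1.08 -0.86]
short_jar 0.72 [281.3, 179.3] 2703
cap 0.63 [84.7, 67.2] 6067
[278 183]
188 93
```

View pics/w2c.png

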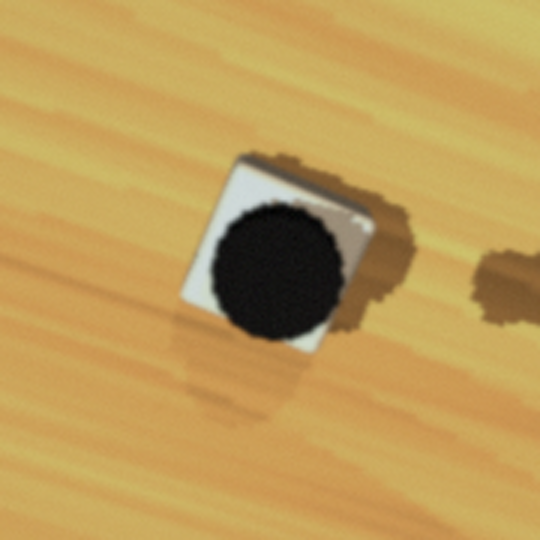

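The crop shows the loose short jar upright. Its cap is centred at crop (277,271), and the body corners are at about (240,160), (373,222), (312,352) and (182,297).

```bash
python3 - <<'E'
from look import *
i=np.load("w2.npz")
q=np.array([(240,162),(373,222),(312,352),(182,297)])/3+[188,93]
w=np.array([atz(i,x,.03)[:2] for x in q]);print(w,w.mean(0))
e=np.roll(w,-1,0)-w;print(np.linalg.norm(e,axis=1),np.degrees(np.arctan2(e[:,1],e[:,0]))%90)
c=atz(i,np.array((277,271))/3+[188,93],.054);print('cap',c)
print(delta([*c[:2],.048]),delta([*w.mean(0),.048]))
E
```

```text
[[ 0.4892 -0.225 ]
 [ 0.4854 -0.2713]
 [ 0.4379 -0.2681]
 [ 0.4413 -0.2214]] [ 0.4635 -0.2464]
[0.0465 0.0477 0.0467 0.048 ] [85.4175 86.1095 85.8    85.7853]
cap [ 0.4653 -0.2458  0.054 ]
[0.0041 0.0035 0.1738] [0.0021 0.0034 0.1738]
```

Emit:
apply_moves --deltas '[0.0035,0.0035,0.03,0.12,1,0.0035,0.0035,0.06,0.24,1,0.0035,0.0035,0.09,0.36,1,0.0035,0.0035,0.125,0.415,1,0.0035,0.0035,0.15,0.415,1,0.0035,0.0035,0.17,0.415,1,0.0035,0.0035,0.175,0.415,1,0.0035,0.0035,0.175,0.415,1,0.0035,0.0035,0.175,0.415,-1,0.0035,0.0035,0.175,0.415,-1,0.0035,0.0035,0.175,0.415,-1,0.0035,0.0035,0.175,0.415,-1,0.0035,0.0035,0.175,0.415,-1,0.0035,0.0035,0.175,0.415,-1]' --grip_force 50

```text
time_s: 4.73
tcp_pos: [0.4649, -0.2478, 0.048]
eef_rot: [0.999, -0.036, 0.001, 0.001]
ft_force: [-0.5, 0.6, 6.1]
width: 0.446
grasp_force: 49.9
```

Emit:
apply_moves --deltas '[0,0,-0.03,0,-1,0,0,-0.07,0,-1,0,0,-0.11,0,-1,0.002,-0.03,-0.13,-0.05,-1,0.004,-0.065,-0.13,-0.1,-1,0.0065,-0.1,-0.13,-0.15,-1,0.0085,-0.135,-0.13,-0.2,-1,0.011,-0.17,-0.13,-0.25,-1,0.013,-0.205,-0.13,-0.3,-1,0.015,-0.24,-0.13,-0.35,-1,0.0165,-0.265,-0.13,-0.4,-1,0.0176,-0.279,-0.13,-0.414,-1,0.0176,-0.279,-0.13,-0.414,-1,0.0176,-0.279,-0.13,-0.414,-1,0.0176,-0.279,-0.13,-0.414,-1]'

```text
time_s: 5.98
tcp_pos: [0.501, 0.0272, 0.1761]
eef_rot: [0.986, 0.168, -0.0, 0.001]
ft_force: [-0.8, 0.3, -1.4]
width: 0.445
grasp_force: 51.0
```

```bash
python3 - <<'E'
from look import *
i,im=look("w3");s=arm.read_state();print(s['ft_force'],s['width'])
for n in["pad1","stored1","short_jar"]:
    for r in regions_of(n,"wrist"): print(n,round(r['confidence'],2),r['uv'],r['mask'].sum(),atz(i,r['uv'],.008))
cv2.imwrite("pics/w3b.png",cv2.resize(im[30:330,80:480],None,fx=2,fy=2))
E
```

```text
t 5.9833 tcp [0.501  0.0272 0.1761] yaw x 19.397574779890803 j [ 0.18  0.22 -0.36  1.96  0.09  0.98 -1.46]
[-0.123  -0.3184 -1.5861] 0.45169076532974595
pad1 0.77 [274.8, 85.5] 4367 [0.5838 0.0583 0.008 ]
pad1 0.57 [274.0, 182.8] 2735 [0.5053 0.0317 0.008 ]
stored1 0.9 [382.3, 89.5] 5070 [ 0.6106 -0.0273  0.008 ]
stored1 0.6 [372.2, 197.3] 4231 [ 0.5223 -0.0576  0.008 ]
short_jar 0.84 [277.3, 266.1] 11595 [0.4277 0.0012 0.008 ]
```

View pics/w3b.png

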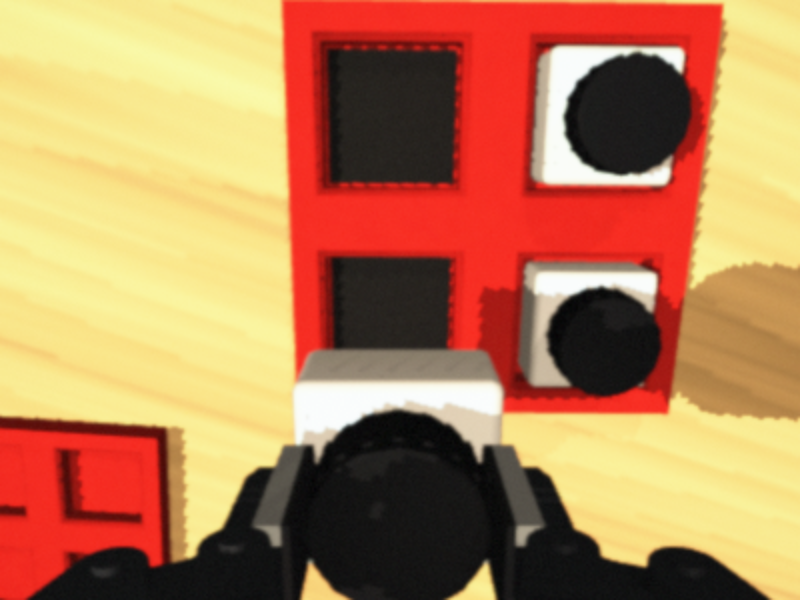

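The jar is held upright and its sides are parallel to the wells. Pad b spans about (327–460, 45–185) in the crop, and the jar's far bottom edge is at row 350. Next I work out the remaining correction.

```bash
python3 - <<'E'
from look import *
i=np.load("w3.npz");f=lambda u,v:(80+u/2,30+v/2)
s=arm.read_state()
for n,q,z in[("padb far",(393,47),.008),("padb near",(390,184),.008),("padb L",(328,115),.008),("padb R",(457,115),.008),("padaL",(333,300),.008),("padaR",(453,300),.008),("pada far",(392,258),.008),("jar bot",(399,351),.128),("jar top",(399,381),.158)]:
    print(n,delta(atz(i,f(*q),z),s)[:2])
E
```

```text
padb far [0.1125 0.0002]
padb near [ 0.0586 -0.0012]
padb L [ 0.0865 -0.0269]
padb R [0.0865 0.0268]
padaL [ 0.0078 -0.027 ]
padaR [0.0078 0.027 ]
pada far [ 0.0268 -0.0004]
jar bot [0.0206 0.0025]
jar top [0.0226 0.0024]
```

Emit:
apply_moves --deltas '[0.003,-0.0023,0.02,0,-1,0.003,-0.0023,0.055,0,-1,0.003,-0.0023,0.085,0,-1,0.003,-0.0023,0.095,0,-1,0.003,-0.0023,0.1,0,-1,0.003,-0.0023,0.105,0,-1,0.003,-0.0023,0.11,0,-1,0.003,-0.0023,0.115,0,-1,0.003,-0.0023,0.12,0,-1,0.003,-0.0023,0.122,0,-1,0.003,-0.0023,0.122,0,-1]'

```text
time_s: 7.1
tcp_pos: [0.5042, 0.0328, 0.056]
eef_rot: [0.985, 0.17, 0.001, 0.0]
ft_force: [-3.0, -1.1, 9.1]
width: 0.445
grasp_force: 52.3
```

Emit:
apply_moves --deltas '[0,0,0.004,0,-1,0,0,0.004,0,-1,0,0,0,0,0.3,0,0,0,0,0.3,0,0,0,0,0.3,0,0,0,0,0.3,0,0,-0.03,0,0.3,0,0,-0.07,0,0.3,0,0,-0.11,0,0.6,0,0,-0.15,0,1,0,0,-0.19,0,1,0,0,-0.19,0,1]'

```text
time_s: 8.1
tcp_pos: [0.5081, 0.0335, 0.2521]
eef_rot: [0.985, 0.17, 0.007, 0.001]
ft_force: [1.4, 0.9, 0.4]
width: 0.998
grasp_force: 0.0
```

```bash
python3 - <<'E'
from look import *
i,im=look("w4");s=arm.read_state();r=regions_of("short_jar","wrist")
for a in r:print(round(a['confidence'],2),a['uv'],atz(i,a['uv'],.05))
for n in["tall_jar","cap","pad1"]:
    for a in regions_of(n,"wrist"):print(n,round(a['confidence'],2),a['uv'],atz(i,a['uv'],.008))
cv2.imwrite("pics/w4b.png",cv2.resize(im[0:300,130:430],None,fx=2,fy=2))
E
```

```text
t 8.1 tcp [0.5081 0.0335 0.2521] yaw x 19.572922460847234 j [ 0.19  0.15 -0.38  1.86  0.06  1.13 -1.44]
0.89 [273.8, 186.0] [0.5047 0.0354 0.05  ]
tall_jar 0.58 [40.0, 28.6] [0.5696 0.3073 0.008 ]
pad1 0.8 [277.7, 103.3] [0.5818 0.0586 0.008 ]
pad1 0.5 [8.2, 21.5] [0.5655 0.3383 0.008 ]
pad1 0.48 [354.7, 187.4] [ 0.5248 -0.0547  0.008 ]
```

View pics/w4b.png

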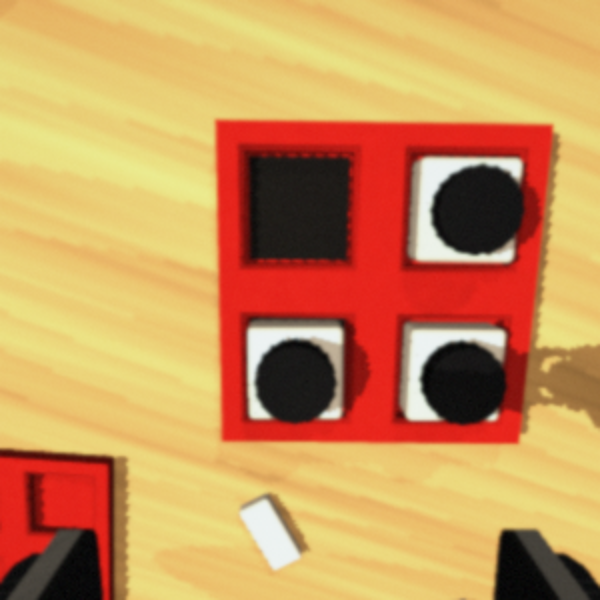

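The short jar is seated upright in its well (crop (295,370)), the eraser at (270,530) is undisturbed, and the other well at (300,207) is free. Next is the tall jar.

Emit:
apply_moves --deltas '[0.148,-0.247,0,0,1,0.148,-0.247,0,0,1,0.148,-0.247,0,0,1,0.148,-0.247,0,0,1,0.148,-0.247,0,0,1,0.148,-0.247,0,0,1,0.148,-0.247,0,0,1,0.148,-0.247,0,0,1,0.148,-0.247,0,0,1,0.148,-0.247,0,0,1,0.148,-0.247,0,0,1]'

```text
time_s: 9.27
tcp_pos: [0.56, 0.3129, 0.2429]
eef_rot: [0.986, 0.169, -0.001, 0.001]
ft_force: [0.6, -0.4, 0.2]
width: 0.997
grasp_force: 0.0
```

```bash
python3 - <<'E'
from look import *
i,im=look("w5")
for n in["tall_jar","cap"]:
    for a in regions_of(n,"wrist"):print(n,round(a['confidence'],2),a['uv'],a['mask'].sum(),atz(i,a['uv'],.07))
u=proj(i,[.565,.316,.05])[0].astype(int);print(u)
x,y=max(u[0]-90,0),max(u[1]-90,0)
cv2.imwrite("pics/w5c.png",cv2.resize(im[y:y+180,x:x+180],None,fx=3,fy=3,interpolation=2));print(x,y)
E
```

```text
t 9.2667 tcp [0.56   0.3129 0.2429] yaw x 19.468974937006593 j [-0.22  0.42 -0.49  1.55  0.21  1.23 -1.97]
tall_jar 0.7 [277.7, 146.1] 316 [0.5957 0.3248 0.07  ]
cap 0.93 [277.9, 178.2] 3310 [0.5683 0.3149 0.07  ]
[275 176]
185 86
```

View pics/w5c.png

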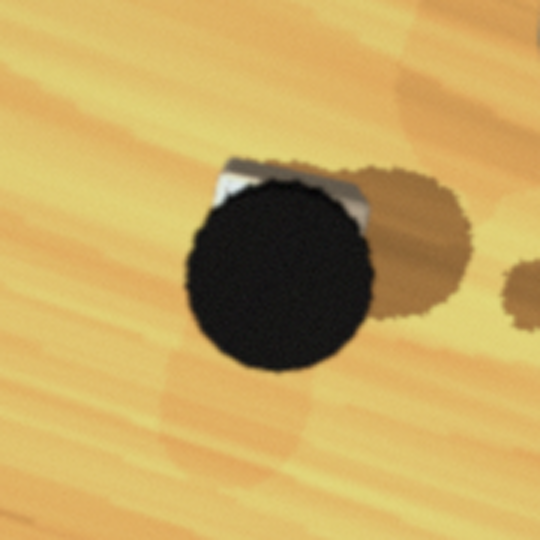

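The tall jar is upright, with its cap centred at crop (280,276). The visible shoulder edge runs from (223,173) to (370,208) and the base edge from (230,158) to (355,188).

```bash
python3 - <<'E'
from look import *
i=np.load("w5.npz");f=lambda u,v:np.array((185+u/3,86+v/3))
s=arm.read_state()
for a,b,z in[((223,173),(370,208),.05),((231,158),(354,189),.0)]:
    A,B=atz(i,f(*a),z),atz(i,f(*b),z);e=(B-A);print(np.linalg.norm(e),np.degrees(np.arctan2(e[1],e[0]))%90,(A+B)/2)
c=atz(i,f(280,276),.08);print('cap',c,delta(c,s))
E
```

```text
0.04788497928777647 6.166201697562855 [0.5922 0.3173 0.05  ]
0.046195886112614576 5.479638231394318 [0.5914 0.3178 0.    ]
cap [0.5707 0.3154 0.08  ] [0.0105 0.0013 0.1641]
```

Emit:
apply_moves --deltas '[0.009,0.001,0.01,0.12,1,0.009,0.001,0.04,0.239,1,0.009,0.001,0.08,0.239,1,0.009,0.001,0.115,0.239,1,0.009,0.001,0.145,0.239,1,0.009,0.001,0.165,0.239,1,0.009,0.001,0.173,0.239,1,0.009,0.001,0.173,0.239,1,0.009,0.001,0.173,0.239,-1,0.009,0.001,0.173,0.239,-1,0.009,0.001,0.173,0.239,-1,0.009,0.001,0.173,0.239,-1,0.009,0.001,0.173,0.239,-1,0.009,0.001,0.173,0.239,-1]' --grip_force 70

```text
time_s: 10.58
tcp_pos: [0.5703, 0.3175, 0.0742]
eef_rot: [0.999, 0.051, 0.002, -0.0]
ft_force: [-1.4, -1.3, 5.4]
width: 0.632
grasp_force: 72.5
```

Emit:
apply_moves --deltas '[0,0,-0.02,0,-1,0,0,-0.05,0,-1,0,0,-0.085,0,-1,0,0.015,-0.12,0,-1,-0.002,0.05,-0.12,-0.04,-1,-0.004,0.085,-0.12,-0.08,-1,-0.006,0.12,-0.12,-0.12,-1,-0.008,0.155,-0.12,-0.16,-1,-0.01,0.19,-0.12,-0.2,-1,-0.012,0.225,-0.12,-0.238,-1,-0.0135,0.245,-0.12,-0.238,-1,-0.0142,0.258,-0.12,-0.238,-1,-0.0142,0.258,-0.12,-0.238,-1,-0.0142,0.258,-0.12,-0.238,-1,-0.0142,0.258,-0.12,-0.238,-1]'

```text
time_s: 11.83
tcp_pos: [0.581, 0.062, 0.1917]
eef_rot: [0.985, 0.171, 0.001, -0.001]
ft_force: [0.5, 1.0, -2.6]
width: 0.634
grasp_force: 74.6
```

```bash
python3 - <<'E'
from look import *
i,im=look("w6");s=arm.read_state();print(s['ft_force'],s['width'])
for n in["pad1","stored1","short_jar","caddy"]:
    for r in regions_of(n,"wrist"): print(n,round(r['confidence'],2),r['uv'],r['mask'].sum(),atz(i,r['uv'],.008))
cv2.imwrite("pics/w6b.png",cv2.resize(im[60:360,80:480],None,fx=2,fy=2))
E
```

```text
t 11.8333 tcp [0.581  0.062  0.1917] yaw x 19.714514078084918 j [ 0.16  0.35 -0.43  1.75  0.16  1.07 -1.55]
[ 1.273   0.9165 -3.1133] 0.6310541176431126
pad1 0.9 [281.4, 176.0] 1855 [0.5905 0.0618 0.008 ]
stored1 0.88 [379.7, 261.8] 1457 [ 0.5406 -0.063   0.008 ]
caddy 0.98 [131.0, 314.8] 1154 [0.3922 0.1627 0.008 ]
caddy 0.67 [345.3, 179.3] 9604 [0.608  0.0037 0.008 ]
caddy 0.39 [543.1, 137.1] 2621 [ 0.7055 -0.1509  0.008 ]
```

View pics/w6b.png

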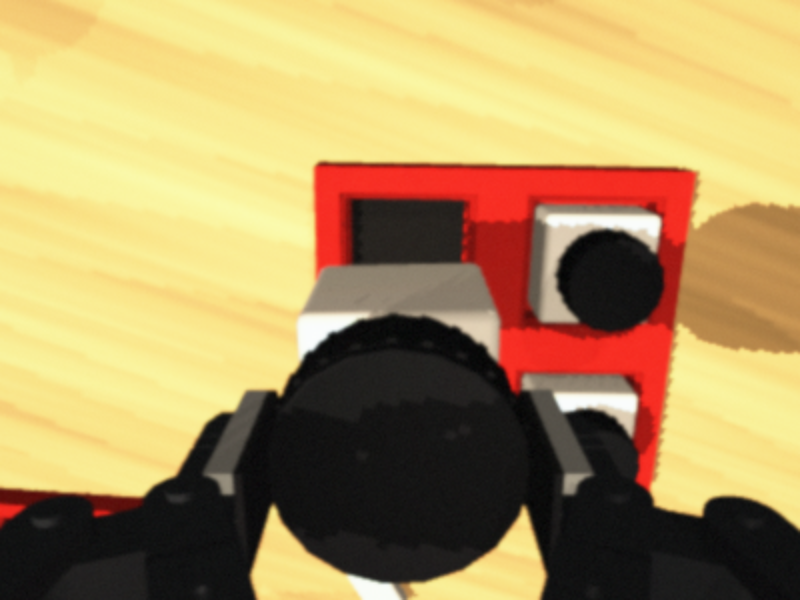

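The tall jar is upright in the grip with its sides parallel to the well. Pad b shows at (354–464, row 198), and the jar's lower far edge is at row 265.

```bash
python3 - <<'E'
from look import *
i=np.load("w6.npz");f=lambda u,v:(80+u/2,60+v/2)
s=arm.read_state()
for n,q,z in[("pad far",(410,199),.008),("padL",(354,230),.008),("padR",(464,230),.008),("caddy far",(410,166),.022),("caddyL",(316,170),.022),("caddyR",(692,173),.022),("jar botL",(328,266),.1175),("jar botR",(481,264),.1175),("jar topL",(299,314),.1675),("jar topR",(499,313),.1675)]:
    print(n,delta(atz(i,f(*q),z),s)[:2])
print(delta([.5822,.0582,0],s))
E
```

```text
pad far [0.025  0.0055]
padL [ 0.0102 -0.0208]
padR [0.0103 0.0311]
caddy far [0.0418 0.0052]
caddyL [ 0.04   -0.0361]
caddyR [0.0389 0.1291]
jar botL [ 0.0217 -0.0217]
jar botR [0.0224 0.0259]
jar topL [ 0.023  -0.0236]
jar topR [0.0234 0.0244]
[0.0003 0.0027 0.1913]
```

Emit:
apply_moves --deltas '[0.0015,0.003,0.015,0,-1,0.0015,0.003,0.045,0,-1,0.0015,0.003,0.07,0,-1,0.0015,0.003,0.082,0,-1,0.0015,0.003,0.088,0,-1,0.0015,0.003,0.093,0,-1,0.0015,0.003,0.098,0,-1,0.0015,0.003,0.103,0,-1,0.0015,0.003,0.108,0,-1,0.0015,0.003,0.112,0,-1,0.0015,0.003,0.114,0,-1,0.0015,0.003,0.114,0,-1]'

```text
time_s: 13.08
tcp_pos: [0.5851, 0.057, 0.0811]
eef_rot: [0.986, 0.169, 0.001, 0.001]
ft_force: [-7.4, -0.5, 22.3]
width: 0.628
grasp_force: 78.0
```

Emit:
apply_moves --deltas '[-0.001,0,-0.001,0,-1,-0.001,0,-0.001,-0.05,-1,-0.001,0,-0.001,-0.15,-1,-0.001,0,-0.001,-0.25,-1,-0.001,0,-0.001,-0.35,-1,-0.001,0,-0.001,-0.45,-1,-0.001,0,-0.001,-0.55,-1,-0.001,0,-0.001,-0.65,-1,-0.001,0,-0.001,-0.75,-1]' --grip_force 95

```text
time_s: 13.83
tcp_pos: [0.5847, 0.0584, 0.0821]
eef_rot: [0.854, 0.521, 0.002, 0.0]
ft_force: [-4.7, 2.7, 16.1]
width: 0.623
grasp_force: 98.6
```

```bash
python3 - <<'E'
from look import *
s=arm.read_state();print({k:np.round(s[k],3) for k in['time_s','tcp_pos','ft_force','ft_torque','width','joints']})
E
```

```text
{'time_s': np.float64(13.833), 'tcp_pos': array([0.585, 0.058, 0.082]), 'ft_force': array([-4.663,  2.74 , 16.104]), 'ft_torque': array([ 0.571,  1.205, -0.202]), 'width': np.float64(0.623), 'joints': array([ 0.266,  0.51 , -0.566,  1.837,  0.343,  0.888, -0.937])}
```

Emit:
apply_moves --deltas '[0,0,0,-0.1,-1,0,0,0,-0.2,-1,0,0,0,-0.3,-1,0,0,0,-0.4,-1,0,0,0,-0.5,-1,0,0,0,-0.6,-1,0,0,0,-0.7,-1,0,0,0,-0.8,-1,0,0,0,-0.85,-1,0,0,0,-0.85,-1,0,0,0,-0.85,-1]'

```text
time_s: 14.75
tcp_pos: [0.5829, 0.0585, 0.0822]
eef_rot: [0.565, 0.825, 0.001, 0.0]
ft_force: [-8.8, 2.0, 21.1]
width: 0.626
grasp_force: 99.1
```

```bash
python3 - <<'E'
from look import *
s=arm.read_state();print({k:np.round(s[k],3) for k in['time_s','tcp_pos','ft_force','ft_torque','width','joints']})
E
```

```text
{'time_s': np.float64(14.75), 'tcp_pos': array([0.583, 0.059, 0.082]), 'ft_force': array([-8.81 ,  2.05 , 21.066]), 'ft_torque': array([ 0.323,  1.968, -0.053]), 'width': np.float64(0.626), 'joints': array([ 0.405,  0.56 , -0.76 ,  1.834,  0.471,  0.936, -0.196])}
```

Emit:
apply_moves --deltas '[0,-0.0015,0,0,-1,0,-0.0015,-0.004,0,-1,0,-0.0015,-0.008,0,-1,0,-0.0015,-0.012,0,-1,0,-0.0015,-0.016,0,-1,0,-0.0015,-0.02,0,-1,0,-0.0015,-0.024,0,-1,0,-0.0015,-0.028,0,-1,0,-0.0015,-0.032,0,-1,0,-0.0015,-0.036,0,-1,0,-0.0015,-0.036,0,-1,0,-0.0015,-0.036,0,-1,0,-0.0015,-0.036,0,-1,0,-0.0015,-0.036,0,-1]'

```text
time_s: 15.92
tcp_pos: [0.581, 0.0557, 0.114]
eef_rot: [0.565, 0.825, -0.0, -0.0]
ft_force: [0.6, 0.3, 0.1]
width: 0.626
grasp_force: 99.5
```

```bash
python3 - <<'E'
from look import *
s=arm.read_state();print({k:np.round(s[k],3) for k in['time_s','tcp_pos','ft_force','ft_torque','width','qd']})
a=imaging.snapshot("side")[140:260,210:370];b=imaging.snapshot("scene")[150:270,180:340]
cv2.imwrite("pics/f.png",cv2.resize(np.hstack([a,b]),None,fx=2.5,fy=2.5,interpolation=2))
E
```

```text
{'time_s': np.float64(15.917), 'tcp_pos': array([0.581, 0.056, 0.114]), 'ft_force': array([0.649, 0.305, 0.117]), 'ft_torque': array([-0.041,  0.003,  0.006]), 'width': np.float64(0.626), 'qd': array([-0.001, -0.001,  0.   ,  0.001, -0.002,  0.002,  0.002])}
```

View pics/f.png

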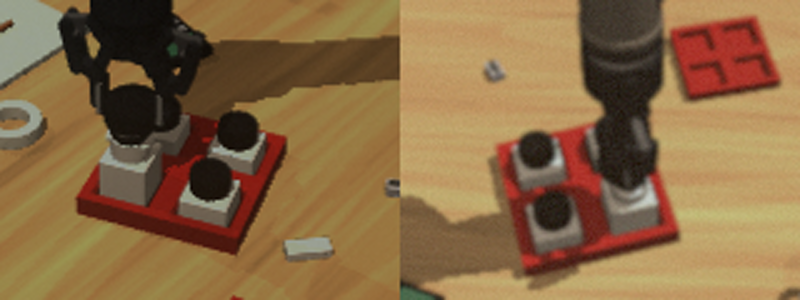

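The side view shows the tall jar seated with its bare neck under the raised cap, all four jars in their wells, and the eraser and sharpener in place. One small centring and raising step remains.

Emit:
apply_moves --deltas '[0.001,0.001,-0.002,0,-1,0.0018,0.002,-0.004,0,-1,0.0018,0.002,-0.004,0,-1,0.0018,0.002,-0.004,0,-1,0.0018,0.002,-0.004,0,-1,0.0018,0.002,-0.004,0,-1]'

```text
time_s: 16.52
tcp_pos: [0.5824, 0.0582, 0.1183]
eef_rot: [0.565, 0.825, -0.0, 0.0]
ft_force: [0.3, 1.1, 0.3]
width: 0.619
grasp_force: 99.5
```

```bash
python3 - <<'E'
from look import *
s=arm.read_state();print({k:np.round(s[k],3) for k in['time_s','tcp_pos','ft_force','width','qd']})
arm.close_job()
E
```

```text
{'time_s': np.float64(16.517), 'tcp_pos': array([0.582, 0.058, 0.118]), 'ft_force': array([0.285, 1.076, 0.335]), 'width': np.float64(0.619), 'qd': array([ 0.002,  0.001, -0.002,  0.002, -0.   , -0.   , -0.003])}
the job is handed in; nothing more can be done
```

I handed the job in after 16.5 s: both jars are seated in the caddy, and the tall jar's cap is unscrewed and held level about 15 mm above its open mouth (height worked out from the arm's travel); no result came back.

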